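Load a bezel from the granite plate into the laser engraver

ROBOT

A 6-joint arm with a two-finger parallel gripper is mounted at the origin on the work surface. World frame = base frame: x ahead of the robot, y to its left, z up, the work surface at z = 0. Lengths are in m, angles in rad, forces in N, time in s.
With the tool pointing down it reaches from about 0.425 to 0.925 m from the base axis. Payload 12.5 kg.
Tool frame: the origin (TCP) lies on the centre line of the jaws, within the pads' length; the fingertips stand 14 mm ahead of it and the grasp point (between the pads) lies 5 mm behind it; z points along the fingers, y is the line along which they close (so a half turn about z gives the same grasp; the last joint's range is limited). The gripper opens to 85 mm and grips with 20 to 120 N. Pads are 22 mm wide; open, the fingers measure 114 mm over their backs; the gripper's body (76 mm by 85 mm) begins 54 mm behind the grasp point. The pads swing forward as they close: fully open they stand 13 mm farther back than shut.
Start: joints at [1.236, 0.491, 1.559, -0, 1.092, -0.106], TCP at [0.142, 0.609, 0.245] pointing down, gripper open.
Joint ranges: [-3.1, 3.1], [-0.84, 2.19], [0.05, 2.79], [-1.13, 4.28], [0.06, 2.93], [-2.69, 2.69]. Speed limits (rad/s): [2.22, 2.22, 2.79, 3.14, 3.14, 3.14].

INTERFACE

Orientations are given as a unit quaternion [w, x, y, z].
In Python, from workcell import env, claw, solver, sensors, viewer, job gives the robot as it stands. The module is installed in compiled form; this text tells all that it offers. Calls block until the motion is done:
- env.reach(position, orientation): joint-space move of the TCP to a pose.
- env.move_straight(position, rot=None, max_speed=0.15, until_force=None): straight line of the TCP; rot=None keeps the orientation; max_speed is the mean speed in m/s. With until_force (N) it stops when the force on the tool has changed by that much, and returns True; else False.
- env.goto_joints(angles): joint-space move.
- claw.move_gripper(opening, effort=None): opening from 0.0 (shut) to 1.0 (fully open); effort is the grip in N (None keeps the last); returns when the fingers have stopped.
- env.dwell(seconds).
- solver.inverse_kinematics(position, orientation): joint angles nearest the present ones, or None.
- sensors.state(): the state.
- viewer.grab_frame(name): name is "scene" or "side" or "wrist"; returns the picture (480x640x3 uint8, blue, green, red); there is no depth.
- viewer.calibration(name): a dict with "vfov" (degrees; the focal length in pixels is half the picture's height over the tangent of half this angle, whatever the lens; pixels are square), "cx", "cy" (the principal point, pixels), "eye" and "attitude" of the camera in the world. Camera axes: x right, y up, looking along -z (the intrinsics and any distortion apply to the point x, -y, -z); pixel columns grow to the right and rows downward; lengths in m; the calibration is good to about 2 mm. A picture is of the moment at which its call begins: read the wrist's pose just before it. calibration takes no time and is no camera call; for the wrist camera it gives the pose at the moment of the call.
A pose or a line that the arm cannot do raises env.IKError and nothing moves.
- job.hand_in(): hands the job in; it is judged then, once.
The state is a dict: "clock": time; "qpos": joint angles; "qvel": joint speeds; "joint_efforts": joint torques, N m; "position": TCP position; "tool_rot": TCP orientation; "contact_force": force on the tool from outside, world axes, zero at the start; "moment": the same for the moment, N m; "width": opening from 0.0 (shut) to 1.0 (fully open); "grip_force": force on a finger pad.
Only numpy, scipy, OpenCV 4.12 (cv2) and the standard library are available. Lean on these libraries where they do the work, as an engineer would, in place of code of your own. Each camera call takes 0.05 s, during which the arm holds its last target. There are 200 camera calls.

TASK

Load the orange bezel into the laser engraver. Push the engraver's gantry back by its beam until it is at its rear stop; slide the bezel gently across the granite plate, without pinching it or bearing down on it there, until one end hangs well over an edge, then take it by the overhanging end. Lay it flat on the engraver's bed, do not drop it, and push it fully home into the corner of the two yellow rulers with its long side along the front ruler; do not knock the laser head or disturb anything else.

Things in the scene. Friction and masses are not known exactly. Their poses are not given: they have to be found in the camera images.
- bezel: flat orange bezel (rectangular frame), 190 x 110 mm, 6 mm thick, about 0.15 kg, with a central window 146 x 66 mm right through it, so all four sides are rails 22 mm wide; the same either way round. Lies flat on the granite at the start. Origin: centre of its underside; x along its length, y along its width, z up. Friction about 0.6
- bezel_end_a (a point): middle of the outer edge of the bezel's short end at its +x, on the top face
- bezel_end_b (a point): middle of the outer edge of the bezel's short end at its -x, on the top face
- bezel_side_a (a point): middle of the outer edge of the bezel's long side at its +y, on the top face
- bezel_side_b (a point): middle of the outer edge of the bezel's long side at its -y, on the top face
- granite: dark granite surface plate, fixed, 300 x 300 mm square and 50 mm thick on a slightly smaller grey stand, its flat top 80 mm above the bench (its sides are free for at least 45 mm down from the top). Origin: centre of its footprint at bench height; x and y square to its edges, z up; its -x edge is the one nearer the robot.
- engraver: open-frame laser engraver, fixed: rectangle of aluminium rails 360 mm (x) by 380 mm (y), rails 20 mm wide, tops 70 mm above the bench; inside it a grey honeycomb bed 300 x 300 mm, its top 22 mm above the bench. Origin: centre of the frame at bench height; front is -x (towards the robot), y along the front rail, z up. Black control box outside the front rail at its -y end, top 68 mm up
- ruler_corner (a point): inner corner of the two yellow rulers fixed on the bed, at bed height, axes as the engraver. Rulers stand 8 mm above the bed: the front one, 25 mm wide, runs 280 mm to -y from here; the side one, 20 mm wide, runs 200 mm to +x. The bed lies to +x and -y; with the bezel home its centre is 55 mm to +x and 95 mm to -y of this point
- gantry (a joint): the engraver's gantry, an aluminium beam across the frame on the side rails: m forward of the rear stop; 0 = at the rear stop, up to 0.20 = towards the front. Slides with about 3 N of friction plus 12 N per m/s, stays where it is left
- gantry_front (a point): point on the front face of the gantry beam, 60 mm to the engraver's +y of its middle and 98 mm above the bench (beam: 20 mm thick, from 78 to 118 mm above the bench, 360 mm long): a good place to push towards the engraver's +x; moves with the gantry
- laser_head (a point): blue laser head with a brass nozzle, carried on the front of the gantry beam, 50 mm (x) by 55 mm (y), from 46 to 178 mm above the bench; this point is the nozzle's lower end, 36 mm in front of the beam's middle plane and 90 mm to the engraver's -y of the beam's middle; fragile
- bottle: white bottle with red cap, 60 mm across and 150 mm tall, stands beside the granite; origin at the centre of its foot
- cup: green cup of marker pens, 72 mm across, about 140 mm tall with the pens, stands beside the granite; origin at the centre of its foot
- tape: roll of tape lying flat beside the granite, 100 mm across, 24 mm tall (so it is well below the granite's top); origin at the centre of its underside
- gauge: digital height gauge on the granite: base 62 x 80 x 34 mm, column to 252 mm above the granite, with a small arm reaching 56 mm to its -x at 105 mm up; origin at the centre of its base
- block: steel block with holes on the granite, 50 x 75 x 50 mm; origin at the centre of its underside
- square: small engineer's square lying on the bench to the left, 130 mm by 90 mm, 14 mm tall; origin at the middle of its thick stock, on the underside, 30 mm from the blade
Things that resemble listed ones, but are neither listed nor needed, are in the scene too. Leave any grey look-alike of the bezel alone.

How it is judged:
By the outcome, as a careful person would: the job done as asked, in the order asked, and still so for the second after the job is handed in, with the robot touching nothing.
It also fails if it takes over 72 s, if anything falls off the work surface, if the arm or the gripper's body presses on something with over 40 N, if the wrist force passes 120 N, or if a joint passes its speed limit or range.

## Working session

There is one attempt and no reset: what is moved stays moved. The work goes in short steps, each a Python script; the robot and the scene stay as the last script left them, time stands still between calls to the robot, and variables do not carry over. Pictures are saved under pics/ and viewed, at most 13 in all, crops included, and the job is handed in when it is done.

```bash
mkdir -p pics; python3 - <<'E'
from workcell import env, claw, solver, sensors, viewer, job
import cv2
for n in ("scene","side","wrist"):
    c=viewer.calibration(n); print(n,c)
    cv2.imwrite(f"pics/{n}0.png",viewer.grab_frame(n))
print(sensors.state())
E
```

```text
scene {'vfov': 52.203839826491986, 'cx': 321.4573810043214, 'cy': 234.73453497450257, 'eye': array([0.93165283, 0.70118768, 0.90096953]), 'attitude': array([0.27301354, 0.10432808, 0.34590418, 0.89158822])}
side {'vfov': 44.75594407914094, 'cx': 324.79440791357956, 'cy': 236.59269148157657, 'eye': array([-0.15547955, -1.11480175,  0.89536201]), 'attitude': array([ 0.84085318,  0.47537382, -0.11684286, -0.23094025])}
wrist {'vfov': 67.9500793652225, 'cx': 319.2005911165769, 'cy': 240.4459402528165, 'eye': array([0.07749754, 0.623644  , 0.37194663]), 'attitude': array([ 0.77636626, -0.10357518, -0.0817357 ,  0.6163172 ])}
{'clock': 0.15, 'qpos': array([ 1.23640162e+00,  4.91404539e-01,  1.55929397e+00, -1.38357405e-05,
        1.09170256e+00, -1.05611503e-01]), 'qvel': array([ 0.00114483, -0.00247245, -0.00418548,  0.0001075 ,  0.0002887 ,
        0.00061259]), 'joint_efforts': array([ 1.70190047e-03, -6.18714738e+01, -2.61691493e+01, -1.00782549e-04,
        3.15664591e-03, -3.57859858e-05]), 'position': array([0.14168503, 0.60857878, 0.2448776 ]), 'tool_rot': array([-8.22211851e-05,  1.14139109e-01,  9.93464695e-01, -3.95802857e-04]), 'contact_force': array([-0.592444  , -0.02190704, -0.27159573]), 'moment': array([ 0.00056752, -0.00476952, -0.03765576]), 'grip_force': 0.0, 'width': 1.0039227421885943}
```

View pics/scene0.png

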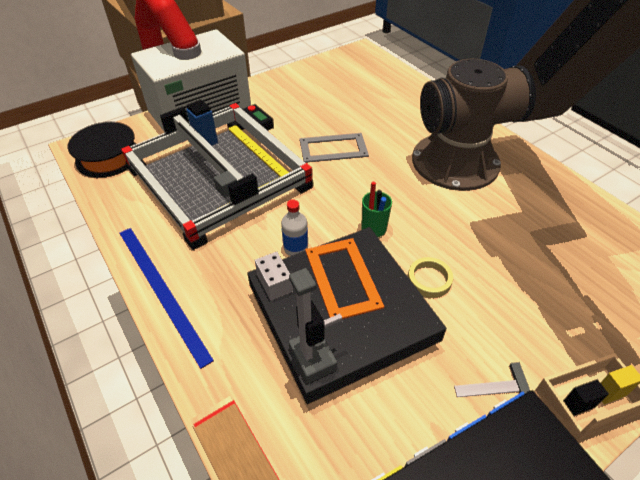

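View pics/side0.png

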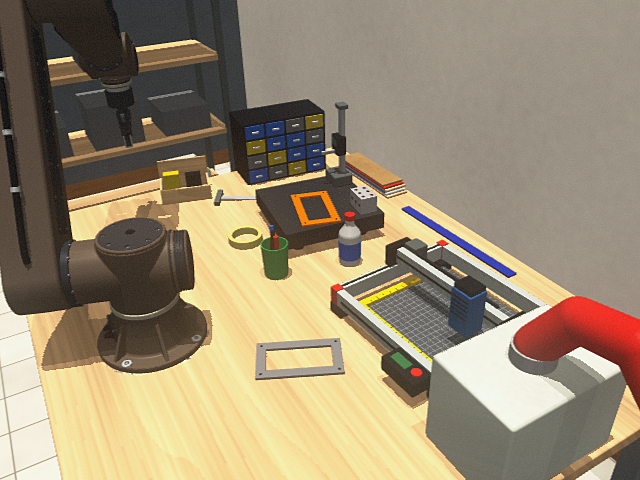

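The only orange frame is the bezel on the granite, at scene (345,278) and side (317,207). The grey frame at scene (335,147) and side (300,358) is the look-alike. The front ruler shows in the scene view from (232,128) to (288,173). The side ruler shows in the side view at about (395,292).

```bash
cat > h.py <<'E'
from workcell import env, claw, solver, sensors, viewer, job
import cv2, numpy as np
from scipy.spatial.transform import Rotation as R
def cal(n):
    c=viewer.calibration(n); return c
def rot(q): return R.from_quat(np.roll(q,-1))
def ray(c,px):
    px=np.atleast_2d(px).astype(float); f=240/np.tan(np.radians(c["vfov"]/2))
    d=np.c_[(px[:,0]-c["cx"])/f,-(px[:,1]-c["cy"])/f,-np.ones(len(px))]
    return rot(c["attitude"]).apply(d)
def plane(c,px,z):
    d=ray(c,px); return c["eye"]+d*((z-c["eye"][2])/d[:,2])[:,None]
def proj(c,P):
    f=240/np.tan(np.radians(c["vfov"]/2)); p=rot(c["attitude"]).inv().apply(np.atleast_2d(P)-c["eye"])
    return np.c_[c["cx"]+f*p[:,0]/-p[:,2],c["cy"]+f*p[:,1]/p[:,2]]
def mask(im,lo,hi):
    return cv2.inRange(cv2.cvtColor(im,cv2.COLOR_BGR2HSV),lo,hi)
def big(m,box=None):
    if box: k=np.zeros_like(m); x0,y0,x1,y1=box; k[y0:y1,x0:x1]=m[y0:y1,x0:x1]; m=k
    cs,_=cv2.findContours(m,cv2.RETR_EXTERNAL,cv2.CHAIN_APPROX_NONE)
    return max(cs,key=cv2.contourArea)[:,0]
def rect(c,cnt,z):
    P=plane(c,cnt,z)[:,:2]; (x,y),(w,h),a=cv2.minAreaRect((P*1000).astype(np.float32))
    if w<h: w,h,a=h,w,a+90
    a=(a+90)%180-90
    return x/1000,y/1000,w,h,a
def down(yaw):  # tool z down, tool x axis at yaw
    q=(R.from_euler('z',yaw)*R.from_euler('x',np.pi)).as_quat(); return np.roll(q,1)
E
python3 - <<'E'
from h import *
np.set_printoptions(precision=4,suppress=True)
s=cv2.imread("pics/scene0.png"); c=cal("scene")
print("bezel",rect(c,big(mask(s,(5,150,120),(18,255,255)),(230,220,420,340)),.086))
print("fruler",rect(c,big(mask(s,(22,120,100),(35,255,255)),(200,100,310,190)),.030))
d=cal("side"); s2=cv2.imread("pics/side0.png")
print("bezel side",rect(d,big(mask(s2,(5,150,120),(18,255,255)),(280,180,350,230)),.086))
print("sruler",rect(d,big(mask(s2,(22,120,100),(35,255,255)),(350,260,440,310)),.030))
print("granite top corners",plane(c,[[249,275],[308,392],[444,322],[362,232]],.08))
print("red corners rail",plane(c,[[127,152],[190,230],[308,172],[234,107]],.07))
print("base bottle cup tape",plane(c,[[294,250],[375,232],[430,279],[275,258],[312,352],[517,380]],0))
print("gauge/block", plane(c,[[313,375],[275,288]],.08))
print("beam px scene: ends",plane(c,[[180,118],[240,195]],.118))
t=sensors.state(); Rt=rot(t["tool_rot"]);w=cal("wrist")
print("cam in tool",Rt.inv().apply(w["eye"]-t["position"]),"view dir in tool",Rt.inv().apply(ray(w,[w["cx"],w["cy"]])),"right",Rt.inv().apply(rot(w["attitude"]).apply([1,0,0])), Rt.as_matrix())
for b in [(180,90,320,240,"eng"),(230,200,460,410,"gra")]:
    k=s[b[1]:b[3],b[0]:b[2]]; cv2.imwrite(f"pics/{b[4]}.png",cv2.resize(k,None,fx=3.3 if b[4]=='gra' else 5,fy=3.3 if b[4]=='gra' else 5)[:600,:800])
E
```

```text
bezel (0.547256591796875, 0.20554005432128905, 194.264892578125, 112.37417602539062, 72.6552734375)
fruler (0.45822503662109376, -0.3392623291015625, 281.3603515625, 30.778676986694336, -86.26995348930359)
bezel side (0.5472425537109376, 0.20212667846679688, 199.50303649902344, 111.36065673828125, 72.60028076171875)
sruler (0.5464750366210938, -0.18682470703125, 181.6884307861328, 42.768829345703125, 7.023439407348633)
granite top corners [[0.706  0.0887 0.08  ]
 [0.7434 0.3756 0.08  ]
 [0.4461 0.4041 0.08  ]
 [0.4339 0.124  0.08  ]]
red corners rail [[ 0.7775 -0.4774  0.07  ]
 [ 0.754  -0.1117  0.07  ]
 [ 0.4156 -0.131   0.07  ]
 [ 0.437  -0.5084  0.07  ]]
base bottle cup tape [[ 0.5575  0.0227  0.    ]
 [ 0.3585  0.086   0.    ]
 [ 0.345   0.2727  0.    ]
 [ 0.6083  0.0187 -0.    ]
 [ 0.6718  0.2766  0.    ]
 [ 0.3729  0.5523  0.    ]]
gauge/block [[0.7186 0.3537 0.08  ]
 [0.6777 0.1488 0.08  ]]
beam px scene: ends [[ 0.614  -0.4742  0.118 ]
 [ 0.6217 -0.1031  0.118 ]]
cam in tool [ 0.0659  0.     -0.1271] view dir in tool [[-0.2617  0.0002  0.9652]] right [-0.0002  1.     -0.0002] [[-0.9739  0.2268 -0.0003]
 [ 0.2268  0.9739 -0.0008]
 [ 0.0001 -0.0008 -1.    ]]
```

View pics/gra.png

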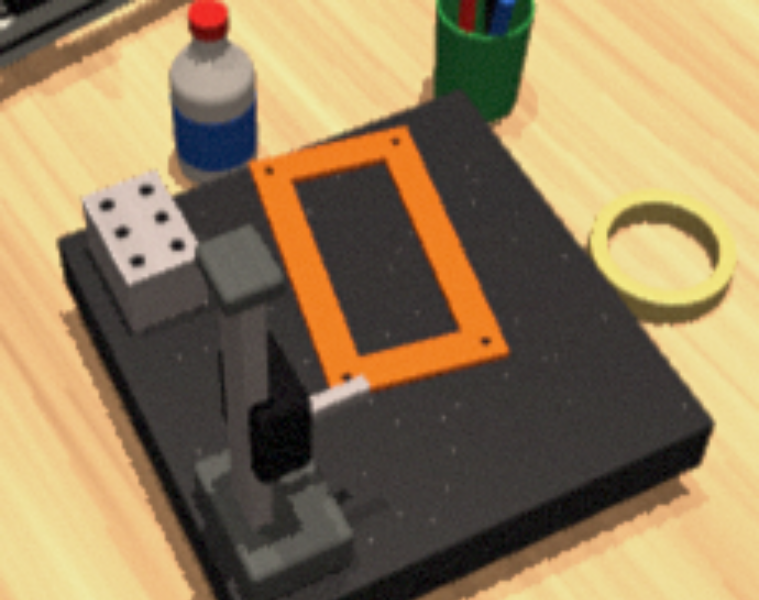

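The crop shows the bezel flat on the plate at full-image (345,278), four holes and a plain window, so it is the right one. The +y and -x edges of the granite are open; the bottle and cup stand near the -y edge. I'll get wrist views of both stations next.

```bash
python3 - <<'E'
from h import *
import pickle
p=sensors.state()["position"]; q=sensors.state()["tool_rot"]
env.move_straight([p[0],p[1],.36])
claw.move_gripper(0.0,30)
env.reach([.53,.26,.42],down(np.pi)); env.dwell(.2)
w=cal("wrist"); im=viewer.grab_frame("wrist"); cv2.imwrite("pics/wg.png",im); pickle.dump(w,open("wg.pkl","wb"))
print("bezel",rect(w,big(mask(im,(5,150,100),(18,255,255))),.086))
env.reach([.50,-.28,.42],down(np.pi)); env.dwell(.2)
w=cal("wrist"); im=viewer.grab_frame("wrist"); cv2.imwrite("pics/we.png",im); pickle.dump(w,open("we.pkl","wb"))
for z in (.03,):
    m=mask(im,(22,110,80),(36,255,255)); cs,_=cv2.findContours(m,cv2.RETR_EXTERNAL,cv2.CHAIN_APPROX_NONE)
    for k in cs:
        if cv2.contourArea(k)>300: print("yellow",cv2.boundingRect(k),rect(w,k[:,0],z))
s=sensors.state(); print(s["clock"],s["qpos"],s["position"],s["contact_force"])
E
```

```text
bezel (0.5488878173828124, 0.207519775390625, 190.87977600097656, 111.0152587890625, 72.6356201171875)
yellow (182, 146, 213, 115) (0.5294057006835937, -0.3195587158203125, 300.1776123046875, 169.4998321533203, -86.71145582199097)
6.1833 [-6.24840134e-01  2.89921910e-01  1.41533841e+00 -8.81619444e-06
  1.43636129e+00 -2.19643623e+00] [ 0.50024859 -0.27955055  0.42000134] [-0.60331804  0.35292979  0.30044317]
```

View pics/wg.png

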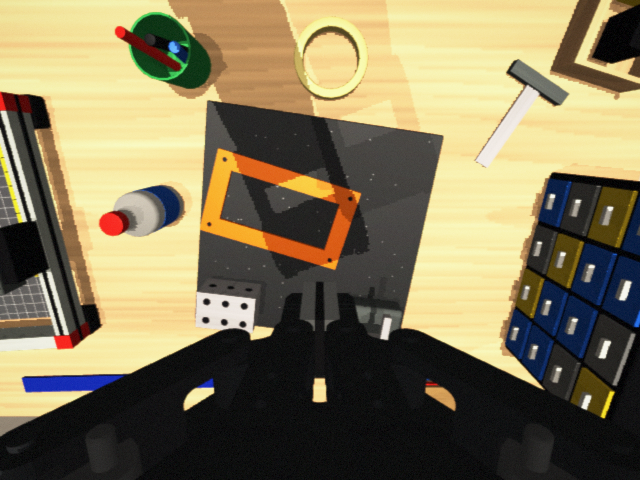

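View pics/we.png

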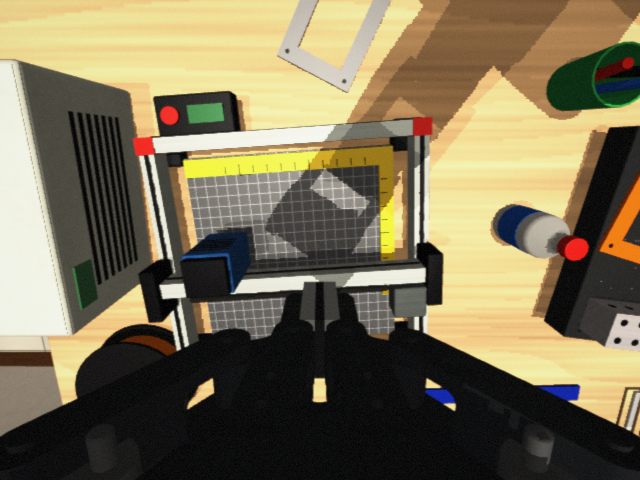

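wg.png: the bezel is at about (280,208). The granite's near corners are at (207,100) and (442,135), with its +y edge running down to about (400,340). The +y side is open as far as the drawer cabinet, about (553,173) to (505,350). we.png: the inner ruler corner is at about (379,166), the beam's front edge runs about (250,272) to (420,264), and the laser head is at (215,263).

```bash
python3 - <<'E'
from h import *
import pickle
np.set_printoptions(precision=4,suppress=True)
w=pickle.load(open("wg.pkl","rb")); g=cv2.imread("pics/wg.png")
print("granite corners",plane(w,[[207,100],[442,135],[402,335]],.08)[:,:2])
for z in (0,.15,.25): print("cabinet z",z,plane(w,[[553,173],[505,350]],z)[:,:2])
print("cup,bottle,tape base approx",plane(w,[[180,65],[170,208],[331,60]],.01)[:,:2])
print("gauge arm tip z.185",plane(w,[[387,318]],.185), "block top",plane(w,[[198,285],[258,290]],.13)[:,:2])
print("square",plane(w,[[480,163],[537,85]],.01)[:,:2])
w=pickle.load(open("we.pkl","rb")); e=cv2.imread("pics/we.png")
m=mask(e,(22,110,80),(36,255,255))
fp=[(x,np.where(m[140:200,x])[0].max()+140.5) for x in range(200,365) if m[140:200,x].any()]
sp=[(np.where(m[y,360:420])[0].min()+359.5,y) for y in range(185,250) if m[y,360:420].any()]
def line(P):
    f=cv2.fitLine(np.float32(P),cv2.DIST_HUBER,0,.01,.01).ravel(); return f[2:],f[:2]
def fit(px,z):
    return line(plane(w,px,z)[:,:2])
a,u=fit(fp,.03); b,v=fit(sp,.024)
t=np.linalg.solve(np.c_[u,-v],b-a); print("corner",a+u*t[0],"dirs deg",np.degrees(np.arctan2(u[1],u[0])),np.degrees(np.arctan2(v[1],v[0])))
print("beam front top",plane(w,[[260,273],[415,264]],.118)[:,:2])
E
```

```text
granite corners [[0.4119 0.1228]
 [0.4529 0.4151]
 [0.7338 0.3821]]
cabinet z 0 [[0.506  0.6147]
 [0.809  0.5836]]
cabinet z 0.15 [[0.4945 0.5176]
 [0.7143 0.495 ]]
cabinet z 0.25 [[0.4867 0.4528]
 [0.6512 0.4359]]
cup,bottle,tape base approx [[0.359  0.0687]
 [0.5583 0.0332]
 [0.3525 0.2768]]
gauge arm tip z.185 [[0.6518 0.3366 0.185 ]] block top [[0.6349 0.1085]
 [0.6416 0.1836]]
square [[0.4908 0.4979]
 [0.3841 0.5649]]
corner [ 0.4628 -0.1946] dirs deg -86.028465 3.639286
beam front top [[ 0.594  -0.3551]
 [ 0.5817 -0.1575]]
```

```bash
python3 - <<'E'
from h import *
psi=np.radians(3.8); ex=np.array([np.cos(psi),np.sin(psi),0])
q=down(np.pi+psi)
env.reach([.545,-.265,.22],q)
env.move_straight([.545,-.265,.099],max_speed=.12,until_force=8)
for i in range(4):
    p=sensors.state()["position"]
    r=env.move_straight(p+ex*.22,max_speed=.08,until_force=14)
    s=sensors.state(); print(r,s["position"],s["contact_force"],s["clock"])
    if r and np.linalg.norm(s["position"]-p)<.01: break
p=sensors.state()["position"]
env.move_straight(p-ex*.03,max_speed=.12); env.move_straight(p-ex*.03+[0,0,.2],max_speed=.3)
env.reach([.50,-.28,.40],down(np.pi)); env.dwell(.2)
w=cal("wrist"); im=viewer.grab_frame("wrist"); cv2.imwrite("pics/we2.png",im)
import pickle; pickle.dump(w,open("we2.pkl","wb"))
s=viewer.grab_frame("scene"); cv2.imwrite("pics/s2.png",s)
print(sensors.state()["clock"])
E
```

```text
True [ 0.68908147 -0.25502633  0.09845062] [0.29215914 0.19633054 0.62396538] 9.8833
True [ 0.68891026 -0.25487806  0.09784321] [-0.2327134  -0.26337186 -0.08564472] 10.25
12.55
```

View pics/s2.png

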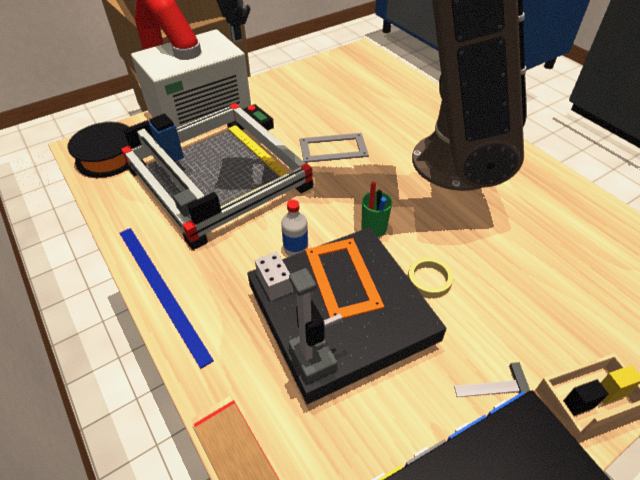

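The gantry is now at the rear: its motor is at (203,207) beside the rear corner (192,232). It refused to move a second time at 14 N. Now I'll slide the bezel by dragging the inner edge of its window from inside.

```bash
python3 - <<'E'
from h import *
import pickle
a0=np.radians(72.6); e0=np.array([np.cos(a0),np.sin(a0),0]); c=np.array([.549,.2072,0])
yaw=lambda a: down(a+np.pi/2)
st=c+e0*.04
env.reach(st+[0,0,.36],yaw(a0))
env.move_straight(st+[0,0,.13],max_speed=.25)
print("touch",env.move_straight(st+[0,0,.097],max_speed=.05,until_force=4),sensors.state()["position"])
P=[st+e0*.025+[0,0,.097], [.557,.32,.097],[.545,.375,.097],[.538,.424,.097]]
for p,a in zip(P,(72.6,77,82,84)):
    r=env.move_straight(np.array(p),yaw(np.radians(a)),max_speed=.06,until_force=8); s=sensors.state()
    print(r,s["position"],s["contact_force"],s["clock"])
    if r: break
p=s["position"]; ba=np.radians(84); 
env.move_straight(p-np.array([np.cos(ba),np.sin(ba),0])*.012,max_speed=.06)
env.move_straight(p+[0,0,.12]-np.array([np.cos(ba),np.sin(ba),0])*.012,max_speed=.25)
env.reach([.50,.36,.40],down(np.pi)); env.dwell(.2)
w=cal("wrist"); im=viewer.grab_frame("wrist"); cv2.imwrite("pics/wg2.png",im); pickle.dump(w,open("wg2.pkl","wb"))
print("bezel",rect(w,big(mask(im,(5,150,100),(18,255,255))),.086),sensors.state()["clock"])
E
```

```text
touch False [0.56107345 0.24537644 0.09705353]
False [0.56830706 0.26947066 0.0968779 ] [-0.46857072  0.70732409 -0.24453773] 16.9083
False [0.55706884 0.31982995 0.09701826] [ 0.22606519 -0.03226537 -0.48531013] 17.925
False [0.54504141 0.37482703 0.09698604] [ 0.64144943 -0.00247786  0.2978375 ] 19.0167
False [0.53801646 0.42385804 0.09696191] [-0.17899326  0.73564659  0.51736252] 19.9917
bezel (0.5345897216796875, 0.3584990234375, 189.70953369140625, 111.11243438720703, 86.8200912475586) 22.025
```

View pics/wg2.png

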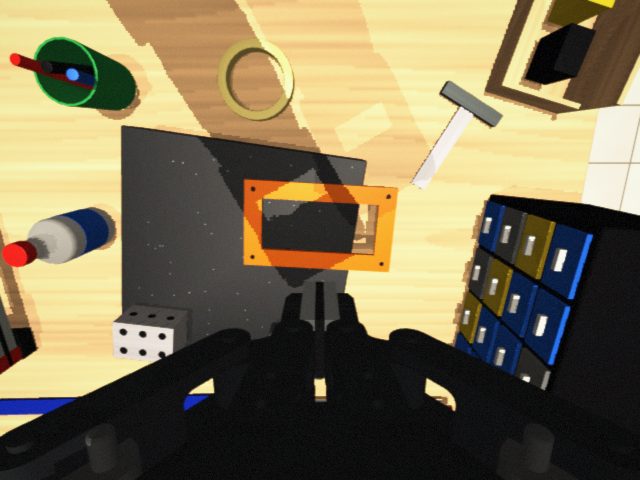

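The bezel now overhangs the +y edge by about 49 mm: its end is at (393,230) and the granite edge at about (357,205). I'll drag it another 13 mm, then grip the end rail from above, with one finger in the window beyond the edge.

```bash
python3 - <<'E'
from h import *
import pickle
a=np.radians(86.8); e=np.array([np.cos(a),np.sin(a),0]); c=np.array([.5346,.3585,0]); q=down(a+np.pi/2)
st=c+e*.045
env.reach(st+[0,0,.15],q)
env.move_straight(st+[0,0,.097],max_speed=.12,until_force=5)
r=env.move_straight(c+e*(.0655+.014)+[0,0,.097],max_speed=.06,until_force=8); p=sensors.state()["position"]; print(r,p)
env.move_straight(p-e*.010,max_speed=.08)
env.move_straight(p-e*.010+[0,0,.06],max_speed=.25)
c2=c+e*.014; g=c2+e*.084
env.reach(g+[0,0,.20],q); env.dwell(.1)
w=cal("wrist"); im=viewer.grab_frame("wrist"); print("bezel",rect(w,big(mask(im,(5,150,100),(18,255,255))),.086))
cv2.imwrite("pics/wg3.png",im)
claw.move_gripper(.48,80)
print(sensors.state()["width"],sensors.state()["clock"])
# sagitta check: bezel end pixel extents from the side camera
sd=viewer.grab_frame("side"); cv2.imwrite("pics/sd3.png",sd)
print("bezel side",rect(cal("side"),big(mask(sd,(5,150,120),(18,255,255)),(230,160,400,240)),.086))
E
```

```text
False [0.53888511 0.43790111 0.09683111]
bezel (0.5350684814453125, 0.37370785522460936, 189.72779846191406, 109.73651885986328, 86.83655548095703)
0.4794485000918197 25.9583
bezel side (0.5337171630859375, 0.36664801025390625, 196.6307830810547, 113.20662689208984, 87.3755874633789)
```

```bash
python3 - <<'E'
from h import *
import pickle
a=np.radians(86.83); e=np.array([np.cos(a),np.sin(a),0]); c=np.array([.5350,.3735,0]); q=down(a+np.pi/2)
g=c+e*.084
env.move_straight(g+[0,0,.13],q,max_speed=.15)
r=env.move_straight(g+[0,0,.093],max_speed=.06,until_force=4); print("desc",r,sensors.state()["position"])
claw.move_gripper(0.1,100); s=sensors.state(); print("grip",s["width"],s["grip_force"],s["contact_force"])
if s["width"]>.15 and not r:
    env.move_straight(g+[0,0,.13],max_speed=.06); env.move_straight(g+[0,0,.40],max_speed=.25)
    s=sensors.state(); print(s["width"],s["grip_force"],s["contact_force"],s["moment"],s["clock"])
    im=np.hstack([viewer.grab_frame("side")[100:300,80:480],viewer.grab_frame("wrist")[60:360:1,150:550][:200]])
    cv2.imwrite("pics/lift.png",im)
E
```

```text
desc False [0.53976531 0.45746333 0.0931062 ]
grip 0.21703710066457352 98.02023653173819 [-0.74284158 -0.37324825  3.49744312]
0.21037469040957787 98.1128711916972 [ 0.82597373  0.72843529 -2.64776303] [ 0.13320575  0.02930904 -0.04790953] 29.7167
```

View pics/lift.png

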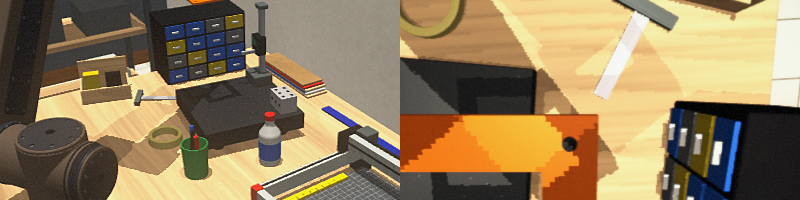

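The bezel is gripped by its end and level; its end rail is at about (585,150) in the right half of the picture. Next I'll carry it over and lay it on the bed.

```bash
python3 - <<'E'
from h import *
psi=np.radians(3.8); ex=np.array([np.cos(psi),np.sin(psi),0]); ey=np.array([-np.sin(psi),np.cos(psi),0]); C=np.array([.4628,-.1946,0])
q=down(np.pi+psi)
ctr=C+ex*(.055+.025)-ey*(.095+.032); g=ctr+ey*.084; print("g",g)
env.reach([.60,.12,.40],down(np.pi)); 
env.reach(g+[0,0,.25],q); env.dwell(.3)
print(sensors.state()["width"],sensors.state()["clock"])
env.move_straight(g+[0,0,.06],max_speed=.12,until_force=8); print(sensors.state()["position"])
r=env.move_straight(g+[0,0,.0352],max_speed=.04,until_force=8); s=sensors.state(); print(r,s["position"],s["contact_force"],s["clock"])
cv2.imwrite("pics/sd4.png",cv2.resize(viewer.grab_frame("side")[200:360,320:560],None,fx=3,fy=3))
E
```

```text
g [ 0.5454739  -0.23220355  0.        ]
0.2124114014228152 32.85
[ 0.54571146 -0.23233861  0.06060656]
True [ 0.54525438 -0.23208897  0.0365778 ] [-1.63827934 -0.55932595  6.69098374] 35.15
```

View pics/sd4.png

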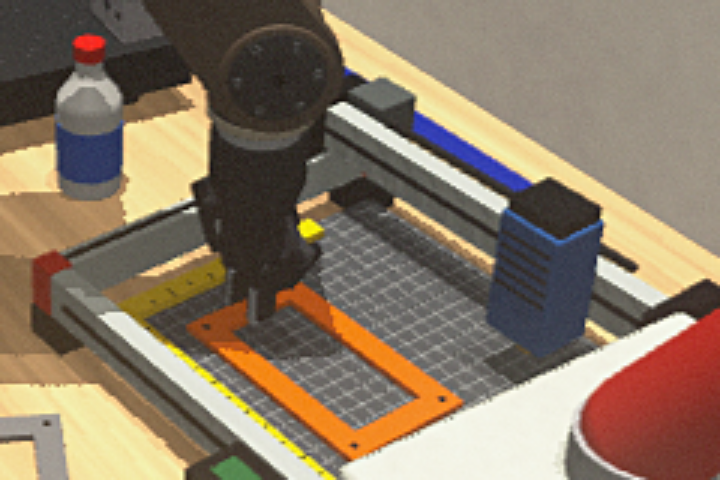

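The bezel lies flat on the bed with its far end at crop (405,425), clear of both rulers and the laser head. I'll release it slowly, then measure it.

```bash
python3 - <<'E'
from h import *
import pickle
psi=np.radians(3.8)
claw.move_gripper(.26,20); claw.move_gripper(.36,20); s=sensors.state(); print(s["width"],s["contact_force"])
p=s["position"]
env.move_straight(p+[0,0,.03],max_speed=.05); env.move_straight(p+[0,0,.2],max_speed=.25)
claw.move_gripper(0,30)
env.reach([.47,-.28,.34],down(np.pi)); env.dwell(.2)
w=cal("wrist"); im=viewer.grab_frame("wrist"); cv2.imwrite("pics/we5.png",im); pickle.dump(w,open("we5.pkl","wb"))
print("bezel",rect(w,big(mask(im,(5,150,100),(18,255,255))),.028),sensors.state()["clock"])
m=mask(im,(22,110,80),(36,255,255))
cs,_=cv2.findContours(m,cv2.RETR_EXTERNAL,cv2.CHAIN_APPROX_NONE)
print([(cv2.boundingRect(k)) for k in cs if cv2.contourArea(k)>200])
E
```

```text
0.35992398405884557 [-0.26689378  0.12493908 -0.34520695]
bezel (0.5501825561523438, -0.3154139404296875, 189.9519500732422, 111.07604217529297, -86.15418028831482) 38.5083
[(160, 172, 246, 161)]
```

View pics/we5.png

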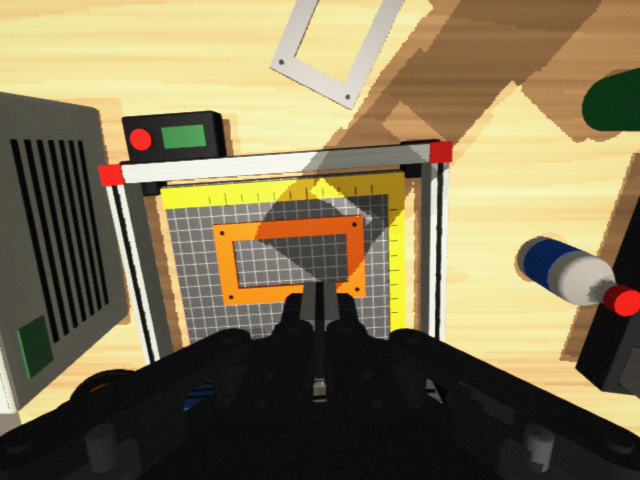

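The bezel sits at (290,260), about 24 mm from the front ruler and 31 mm from the side ruler, with its angle matching. I'll push it home from inside the window.

```bash
python3 - <<'E'
from h import *
import pickle
psi=np.radians(3.8); ex=np.array([np.cos(psi),np.sin(psi),0]); ey=np.array([-np.sin(psi),np.cos(psi),0])
q=down(np.pi+psi); c=np.array([.5502,-.3154,0])
def st(m,r=None):
    s=sensors.state(); d=s["position"]-c; print(m,r,"ex %.4f ey %.4f z %.4f"%(d@ex,d@ey,s["position"][2]),s["contact_force"].round(1),round(s["clock"],1)); return s["position"]
def go(x,y,z=.039,v=.1,f=None): return env.move_straight(c+ex*x+ey*y+[0,0,z],q,max_speed=v,until_force=f)
env.reach(c+[0,0,.12],q)
st("down",go(0,0,v=.08,f=5))
r=go(-.053,0,v=.035,f=8); p=st("push x",r); x=(p-c)@ex
go(x+.012,0); go(x+.012,.05)
r=go(x+.012,.107,v=.035,f=8); p=st("push y",r); y=(p-c)@ey
go(x+.012,y-.012); go(x+.012,.031)
r=go(x-.006,.031,v=.03,f=8); p=st("push x2",r); x2=(p-c)@ex
go(x2+.012,.031); go(x2+.012,y-.012)
r=go(x2+.012,y+.006,v=.03,f=8); p=st("push y2",r); y2=(p-c)@ey
go(x2+.012,y2-.012); go(x2+.012,y2-.012,.2,v=.25)
env.reach([.45,-.28,.32],down(np.pi)); env.dwell(.2)
w=cal("wrist"); im=viewer.grab_frame("wrist"); cv2.imwrite("pics/we6.png",cv2.resize(im[150:330,130:430],None,fx=2.6,fy=2.6))
print("bezel",rect(w,big(mask(im,(5,150,100),(18,255,255))),.028),sensors.state()["clock"])
E
```

```text
down False ex 0.0002 ey -0.0002 z 0.0395 [ 0.3 -0.5 -0.1] 40.6
push x True ex -0.0469 ey -0.0003 z 0.0393 [1.5 1.2 3.4] 41.8
push y True ex -0.0348 ey 0.0981 z 0.0390 [-1.5 -6.5  2. ] 44.0
push x2 True ex -0.0471 ey 0.0310 z 0.0394 [2.9 1.2 4.6] 45.5
push y2 True ex -0.0352 ey 0.0981 z 0.0389 [-1.5 -5.5  2.1] 46.9
bezel (0.52378662109375, -0.2853184814453125, 189.30271911621094, 109.77600860595703, -86.04896450042725) 48.8417
```

View pics/we6.png

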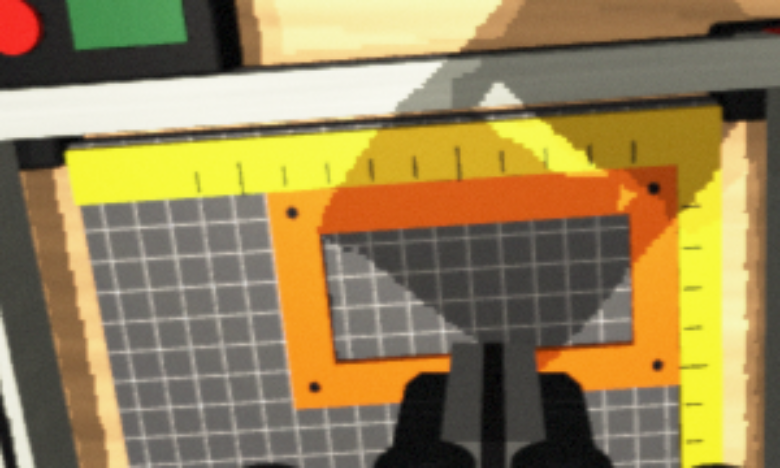

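The bezel is tight against both yellow rulers, with its corner at crop (678,168) and no gap along either side. The measured centre is within 1 mm of home.

```bash
python3 -c "
from h import *
print(job.hand_in())"
```

```text
the job is handed in; nothing more can be done
None
```

The job is handed in: the gantry is at its rear stop, and the bezel lies flat and fully home in the ruler corner, long side along the front ruler, with about 49 s of the 72 s used.

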